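# Reload the air-clamped label spindle

## Task

Change the label rolls on the air-clamped spindle of this packing bench: first shut the air supply (the long lever, crosswise to the pipe is shut), then open the bleed valve (the short lever, in line with the pipe is open), lift the bare spent core off the spindle into the small open cardboard box, and put every full label roll from the mat fully down on the spindle, one on top of the other. Only when all rolls are on, shut the bleed again and last of all open the air supply, turning each lever right to its stop and never having both valves open together. Leave the jars standing where they are.

Things in the scene. Friction and masses are not known exactly. Their poses are not given: they have to be found in the camera images.
- supply (a joint): Angle of the air supply lever, the long one. 0 = shut (lever crosswise, along the manifold's +y), 1.571 = open (in line with the pipe, along the manifold's +x, away from the other valve); stops at both. Seen from above it turns clockwise to open. About 2 N at its end moves it; it stays where it is left.
- bleed (a joint): Angle of the bleed lever, the short one. 0 = shut (crosswise, along the manifold's +y), 1.571 = open (in line with the pipe, along the manifold's -x, away from the other valve); stops at both. Seen from above it turns anticlockwise to open. About 3 N at its end moves it; it stays where it is left.
- supply_axis (a point): On the upright turning axis of the supply lever, at mid height of the lever. The lever is a flat steel bar with black sleeve, 14 mm wide, 12 mm high (from 7 mm below to 5 mm above this point), reaching 100 mm from the axis on one side. Free air all round it; brass valve body (radius 17) ends 16 mm below this point.
- supply_end (a point): Middle of the free end of the supply lever, 100 mm from its axis.
- bleed_axis (a point): On the upright turning axis of the bleed lever, at mid height of the lever; 140 mm from the supply axis. Same bar, but reaching only 62 mm from the axis.
- bleed_end (a point): Middle of the free end of the bleed lever, 62 mm from its axis.
- manifold: Fixed manifold: grey foot 250 x 70 x 12 mm carrying a steel pipe along its own x (pipe axis 42 mm up, radius 11) with two brass ball valves, supply at x = +70 mm and bleed at x = -70 mm; lever mid height 90 mm. Origin under its centre.
- stand: Fixed spindle stand: dark round foot, radius 55, 15 mm high, with an upright steel spindle of diameter 20 mm that rises 66 mm above the foot, its top 7 mm tapered. Origin under its centre.
- spindle_foot (a point): On the spindle's axis, at the upper face of the foot (15 mm above the table), where the lowest roll comes to rest.
- core: Bare spent cardboard core: ring of outer diameter 35, hole 26, height 20 mm, at first on the foot of the spindle. Origin at the centre of its underside, z along its axis.
- core_box: Small heavy open cardboard box for spent cores, 120 x 120 mm outside, 45 mm high, wall and floor 4 mm. Origin under its centre.
- mat: Thin rubber mat, 220 (x) x 270 (y) x 2 mm, fixed; rolls and two jars stand on it. Origin under its centre.
- roll1: Full label roll (white paper): ring of outer diameter 56, hole 26, height 20 mm, 70 g, lying flat on the mat. Origin at the centre of its underside, z along its axis. May be absent.
- roll2: Full label roll (white paper): ring of outer diameter 56, hole 26, height 20 mm, 70 g, lying flat on the mat. Origin at the centre of its underside, z along its axis. May be absent.
- roll3: Full label roll (white paper): ring of outer diameter 56, hole 26, height 20 mm, 70 g, lying flat on the mat. Origin at the centre of its underside, z along its axis. May be absent.
- jar1: Black jar with white lid, diameter 58, height 52 mm, standing; to be left alone. Origin at the centre of its underside.
- jar2: Black jar with white lid, diameter 58, height 52 mm, standing; to be left alone. Origin at the centre of its underside.
- jar3: Black jar with white lid, diameter 58, height 52 mm, standing; to be left alone. Origin at the centre of its underside.
- jar4: Black jar with white lid, diameter 58, height 52 mm, standing; to be left alone. Origin at the centre of its underside.
Things that resemble listed ones, but are neither listed nor needed, are in the scene too. Leave any turquoise look-alike of the roll1 alone. What is shaped like the roll2 but pink is not meant.

How it is judged:
By the outcome, as a careful person would: the job done as asked, in the order asked, and still so for the second after the job is handed in, with the robot touching nothing.
Of roll1, roll2, roll3 only 2 to 3 are there at a start; the rules pass over those that are not, and their reading is None.
At some moment in a run one of roll1, roll2, roll3 may be knocked a few centimetres aside while the robot is not near it.
Once in a run the grip may slacken for a moment while it holds something.
It also fails if it takes over 208 s, if anything falls off the work surface, if the arm or the gripper's body presses on something with over 40 N, if the wrist force passes 120 N, or if a joint passes its speed limit or range.

## Robot

A 7-joint arm with a two-finger parallel gripper is mounted at the origin on the work surface. World frame = base frame: x ahead of the robot, y to its left, z up, the work surface at z = 0. Lengths are in m, angles in rad, forces in N, time in s.
With the tool pointing down it reaches from about 0.4 to 0.875 m from the base axis. Payload 6.5 kg.
Tool frame: the origin (TCP) lies at the very end of the fingers, on their centre line; the grasp point (between the pads) lies tcp_to_grasp behind it (tcp_to_grasp is the distance from the TCP to the grasp point, in m); z points along the fingers, y is the line along which they close (so a half turn about z gives the same grasp; the last joint's range is limited). The gripper opens to 85 mm and grips with 20 to 120 N. Pads are 22 mm wide; open, the fingers measure 114 mm over their backs; the gripper's body (76 mm by 85 mm) begins 54 mm behind the grasp point. The pads swing forward as they close: fully open they stand 13 mm farther back than shut.
Start: joints at [1.081, 0.536, -0.004, 1.538, 0.003, 1.067, -0.071], TCP at [0.267, -0.592, 0.231] pointing down, gripper open.
Joint ranges: [-2.7, 2.7], [-0.37, 2.16], [-1.27, 1.26], [0.24, 2.4], [-1.31, 4.45], [0.19, 1.91], [-2.76, 2.76]. Speed limits (rad/s): [2.39, 2.39, 3.14, 3.14, 3.14, 3.14, 3.14].

## Interface

Orientations are given as [roll, pitch, yaw] about the fixed x, y, z axes, in that order (R = Rz(yaw) Ry(pitch) Rx(roll)).
In Python, from rig import * gives the robot as it stands.
- The arm moves only by the shell command python3 -m jog 'ROWS' [OPENING]. ROWS is JSON, a list of rows, each a list of 2 entries, a list of its own where there are three numbers: the shift along the world's x, y, z in units of 0.04 m (1.0 is 0.04 m), then the turn about the world's z in units of 6 degrees (1.0 is 6 degrees). In form: [[[tx, ty, tz], yaw], ...]. A call has 1 to 8 rows; each row shifts and turns the commanded pose from where the row before left it; what a row does not reach is not made up. A row lasts 1/8 s, in which the tool goes at most 62.5 mm and 10.7 degrees, less where a joint would pass 70% of its speed; a pose out of reach is approached as far as the arm can. A call with a number of a shift or a turn outside -1 to 1 is refused whole. A call with a gripper value outside its range is refused whole. OPENING is the opening, from 0 (shut) to 1 (fully open), set as the call begins (- or left out, the last holds). The fingers move at their own pace and stop on an object; the grip force is fixed at half the most. Time passes only in rows, so rows that do not move let the fingers close. It gives the time, the measured TCP pose, the force, the opening and the grip force at its end, in the units of the state.
- observe(): the state, without advancing time (a new reading comes with each control period).
- snapshot(name): name is "scene" or "side" or "wrist"; returns the picture (384x512x3 uint8, red, green, blue); there is no depth.
- camera_params(name): a dict with "fov_y" (degrees; the focal length in pixels is half the picture's height over the tangent of half this angle, whatever the lens; pixels are square), "cx", "cy" (the principal point, pixels), "dist_coeffs" ([k1, k2, p1, p2, k3] as OpenCV has them; the pictures are not rectified), "cam_to_world" (4x4, takes a point from camera to world coordinates). Camera axes: x right, y down, z forward; pixel columns grow to the right and rows downward; lengths in m; the calibration is good to about 2 mm. A picture is of the moment at which its call begins: read the wrist's pose just before it. camera_params takes no time and is no camera call; for the wrist camera it gives the pose at the moment of the call.
- job_done(): hands the job in; it is judged then, once.
The state is a dict: "time_s": time; "qpos": joint angles; "qvel": joint speeds; "effort": joint torques, N m; "ee_pos": TCP position; "tool_rot": TCP orientation; "force": force on the tool from outside, world axes, zero at the start; "moment": the same for the moment, N m; "opening": finger opening in m; "grip_force": force on a finger pad.
Only numpy, scipy, OpenCV 4.12 (cv2) and the standard library are available. Lean on these libraries where they do the work, as an engineer would, in place of code of your own. Each camera call takes 0.05 s, during which the arm holds its last target. There are 200 camera calls.

## Working session

There is one attempt and no reset: what is moved stays moved. The work goes in short steps, Python scripts to look and compute and a shell command to move; the robot and the scene stay as the last step left them, time stands still between calls to the robot, and variables do not carry over. Pictures are saved under pics/ and viewed, at most 14 in all, crops included, and the job is handed in when it is done.

```bash
mkdir -p pics; ls; python3 - <<'E'
from rig import *
import cv2
s=observe();print(s)
for n in ("scene","side"):
    im=snapshot(n); cv2.imwrite(f"pics/{n}0.png",im[:,:,::-1]); p=camera_params(n); print(n,p)
E
```

```text
pics
{'time_s': 0.0, 'qpos': array([ 1.08083189,  0.53717347, -0.00441102,  1.53887153,  0.00261435,
        1.06728878, -0.07122229]), 'qvel': array([-1.47233367e-03,  1.34584830e-03,  6.72117456e-04,  2.18482095e-04,
        8.10366737e-05, -1.02599348e-03, -1.11859506e-03]), 'effort': array([-5.14167277e-04, -5.83410215e+01,  1.04873501e+00, -2.59101963e+01,
        1.23456842e-02,  9.56046599e-03, -2.45485936e-06]), 'ee_pos': array([ 0.26698209, -0.59194901,  0.23040924]), 'tool_rot': array([-3.13986378e+00,  1.53964122e-04,  4.23797423e-01]), 'force': array([-0.27423422, -0.22789494, -0.0781235 ]), 'moment': array([-0.01903048,  0.01337834,  0.10148878]), 'grip_force': 0.0, 'opening': 0.08524789981374814}
scene {'fov_y': 47.0872560450875, 'cx': 251.30029548732702, 'cy': 196.1249293034439, 'dist_coeffs': array([-0.13386823,  0.        ,  0.        ,  0.        ,  0.        ]), 'cam_to_world': array([[-0.1219686 ,  0.74551163, -0.65523742,  1.17747313],
       [ 0.99250413,  0.08649203, -0.08634049,  0.11715305],
       [-0.00769502, -0.66085667, -0.75047268,  0.85284917],
       [ 0.        ,  0.        ,  0.        ,  1.        ]])}
side {'fov_y': 49.68606664436098, 'cx': 253.93131943673248, 'cy': 194.16193681381995, 'dist_coeffs': array([-0.11266921,  0.        ,  0.        ,  0.        ,  0.        ]), 'cam_to_world': array([[-0.951099  , -0.24141627,  0.19268856,  0.30746082],
       [-0.30866307,  0.71910549, -0.62258687,  0.64810945],
       [ 0.0117392 , -0.65161759, -0.7584568 ,  0.84587222],
       [ 0.        ,  0.        ,  0.        ,  1.        ]])}
```

View pics/scene0.png

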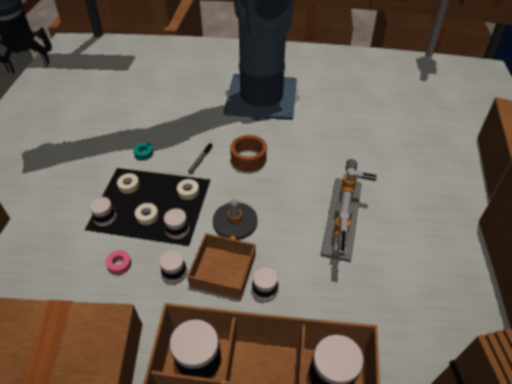

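View pics/side0.png

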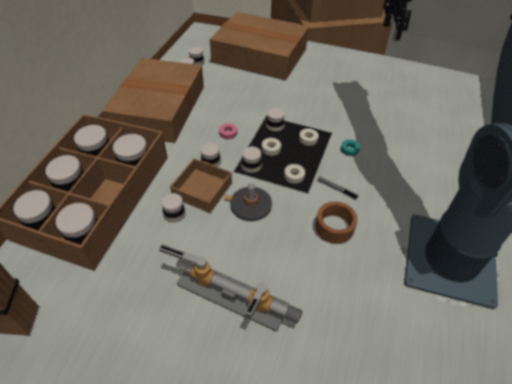

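Three white rolls at scene (128,183), (188,190) and (147,213). Turquoise (143,150) and pink (118,262) are look-alikes. The jars are at (102,208), (176,220), (172,265) and (265,280). The stand is at (235,220), the box at (222,265) and the manifold at (343,217). Next, an enlarged crop of the manifold.

```bash
cat > h.py <<'E'
from rig import *
import cv2, numpy as np
def K(p):
    f=192/np.tan(np.radians(p["fov_y"]/2)); return np.array([[f,0,p["cx"]],[0,f,p["cy"]],[0,0,1.]])
def ray(p,uv):
    n=cv2.undistortPoints(np.array([[uv]],float),K(p),p["dist_coeffs"])[0,0]
    T=p["cam_to_world"]; return T[:3,3],T[:3,:3]@np.array([n[0],n[1],1])
def plane(p,uv,z):
    o,d=ray(p,uv); return o+d*(z-o[2])/d[2]
def tri(a,ua,b,ub):
    o1,d1=ray(a,ua);o2,d2=ray(b,ub)
    s=np.linalg.lstsq(np.c_[d1,-d2],o2-o1,rcond=None)[0]
    x,y=o1+s[0]*d1,o2+s[1]*d2
    return (x+y)/2,np.linalg.norm(x-y)
def proj(p,X):
    T=np.linalg.inv(p["cam_to_world"]); r=cv2.Rodrigues(T[:3,:3])[0]
    return cv2.projectPoints(np.array([X],float),r,T[:3,3],K(p),p["dist_coeffs"])[0][0,0]
def blobs(im,lo,hi,amin=20,roi=None):
    m=cv2.inRange(cv2.cvtColor(im,cv2.COLOR_RGB2HSV),lo,hi)
    if roi: k=np.zeros_like(m); k[roi[1]:roi[3],roi[0]:roi[2]]=1; m=m*k
    cs,_=cv2.findContours(m,cv2.RETR_EXTERNAL,cv2.CHAIN_APPROX_NONE)
    return [c for c in cs if cv2.contourArea(c)>=amin]
def save(im,name,box=None,s=1):
    if box: im=im[box[1]:box[3],box[0]:box[2]]
    cv2.imwrite("pics/"+name,cv2.resize(im,None,fx=s,fy=s,interpolation=cv2.INTER_CUBIC)[:,:,::-1])
E
python3 - <<'E'
from h import *
a=cv2.imread("pics/scene0.png")[:,:,::-1];b=cv2.imread("pics/side0.png")[:,:,::-1]
A=a[140:290,290:400];B=b[225:345,150:310]
A=cv2.resize(A,None,fx=4,fy=4,interpolation=2);B=cv2.resize(B,(330,248),interpolation=2)
B=cv2.resize(b[235:335,150:310],None,fx=2.2,fy=2.2,interpolation=2)
c=np.zeros((600,800,3),np.uint8);c[:,:440]=A;c[:B.shape[0],445:445+B.shape[1]]=B
cv2.imwrite("pics/man.png",c[:,:,::-1])
ps,pd=camera_params("scene"),camera_params("side")
for c in blobs(a,(0,0,120),(180,70,255),15,(85,165,215,245)):
    r=cv2.minAreaRect(c); print("scene",np.round(r[0],1),np.round(r[1],1),cv2.contourArea(c),plane(ps,r[0],.022).round(3))
for c in blobs(b,(0,0,120),(180,70,255),15,(240,105,325,190)):
    r=cv2.minAreaRect(c); print("side",np.round(r[0],1),np.round(r[1],1),cv2.contourArea(c),plane(pd,r[0],.022).round(3))
print("stand",plane(ps,(235,220),.015),plane(pd,(251,204),.015), "sp top",tri(ps,(235,203),pd,(252,185)))
print("box",plane(ps,(222,265),.045),plane(pd,(202,184),.045))
E
```

```text
scene [128.  237.5] [13. 86.] 550.5 [ 0.614 -0.251  0.022]
scene [174.5 217. ] [16. 21.] 266.0 [ 0.541 -0.155  0.022]
scene [145.5 211.5] [17. 21.] 288.0 [ 0.532 -0.231  0.022]
scene [187. 187.] [16. 20.] 254.5 [ 0.44  -0.146  0.022]
scene [127.  181.5] [15. 20.] 234.5 [ 0.439 -0.309  0.022]
scene [149.5 204.5] [ 79. 129.] 2466.5 [ 0.509 -0.227  0.022]
side [263.7 187.8] [53.2 13.5] 300.0 [ 0.499 -0.058  0.022]
side [294.5 171.5] [15. 19.] 225.0 [ 0.436 -0.142  0.022]
side [317.  171.5] [35. 14.] 187.0 [ 0.377 -0.162  0.022]
side [271.  144.5] [13. 18.] 184.5 [ 0.529 -0.226  0.022]
side [308.5 135. ] [12. 17.] 167.5 [ 0.434 -0.303  0.022]
side [282. 132.] [54. 84.] 1935.5 [ 0.513 -0.291  0.022]
stand [ 0.5269188  -0.00904087  0.015     ] [5.15376948e-01 4.31415478e-04 1.50000000e-02] sp top (array([ 0.51889705, -0.01031317,  0.07247816]), np.float64(0.006328381636988688))
box [ 0.67580424 -0.01440834  0.045     ] [6.49730104e-01 5.53498250e-04 4.50000000e-02]
```

View pics/man.png

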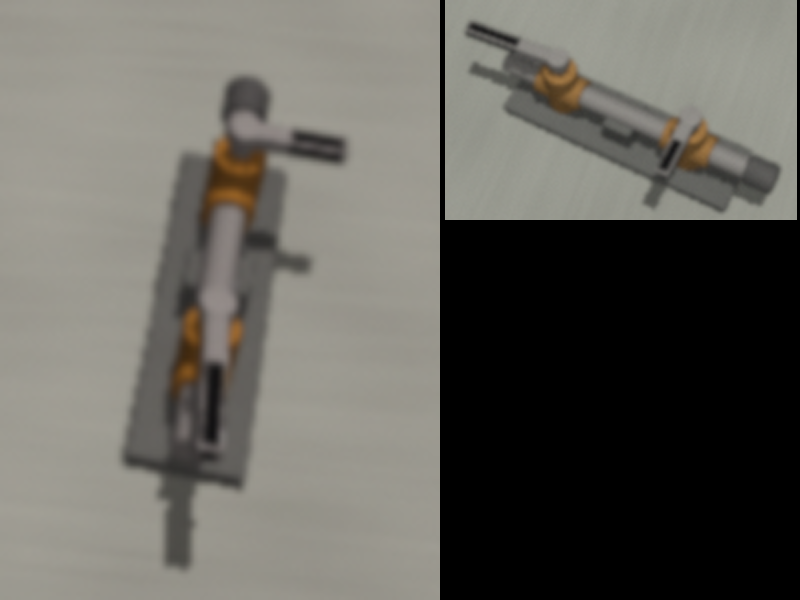

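The supply lever (axis ~(344,214), end ~(343,253)) is in line, so open. The bleed lever (axis ~(351,171), end ~(376,177)) is crosswise, so shut. I'll measure the axes by triangulation, and the spindle and box edges by masks.

```bash
python3 - <<'E'
from h import *
ps,pd=camera_params("scene"),camera_params("side")
L=dict(sax=((344.3,214.5),(200.9,262.3)),send=((342.8,253),(160.9,248.6)),bax=((350.8,171.5),(261.4,288.6)),bend=((375.8,177.5),(250.9,310)))
for k,(a,b) in L.items():
    X,e=tri(ps,a,pd,b); print(k,X.round(4),round(e,4),plane(ps,a,.095).round(4),plane(pd,b,.095).round(4))
a=cv2.imread("pics/scene0.png")[:,:,::-1];b=cv2.imread("pics/side0.png")[:,:,::-1]
# dark foot
for im,p,roi in((a,ps,(205,195,265,245)),(b,pd,(220,180,280,225))):
    for c in blobs(im,(0,0,0),(180,255,85),150,roi):
        (x,y),ax,an=cv2.fitEllipse(cv2.convexHull(c)); print("foot",x,y,ax,plane(p,(x,y),.013).round(4))
def stack(crop,s): return cv2.resize(crop,None,fx=s,fy=s,interpolation=2)
A=stack(a[165:305,155:285],3);B=stack(b[130:230,160:290],3)
c=np.zeros((420,790,3),np.uint8);c[:,:390]=A;c[:300,400:790]=B
cv2.imwrite("pics/stand.png",c[:,:,::-1])
E
```

```text
sax [0.5455 0.2434 0.0928] 0.0037 [0.5459 0.2416 0.095 ] [0.5455 0.2464 0.095 ]
send [0.644  0.2383 0.0871] 0.0002 [0.6496 0.2371 0.095 ] [0.6405 0.2425 0.095 ]
bax [0.4067 0.2615 0.0915] 0.0028 [0.4091 0.2598 0.095 ] [0.4069 0.2647 0.095 ]
bend [0.4149 0.3176 0.0911] 0.0085 [0.4222 0.3196 0.095 ] [0.4124 0.3153 0.095 ]
foot 230.3584747314453 229.42697143554688 (45.662174224853516, 59.96194839477539) [ 0.555  -0.0162  0.013 ]
foot 250.5074920654297 203.7627410888672 (33.351112365722656, 41.2769889831543) [ 0.5173 -0.0015  0.013 ]
```

View pics/stand.png

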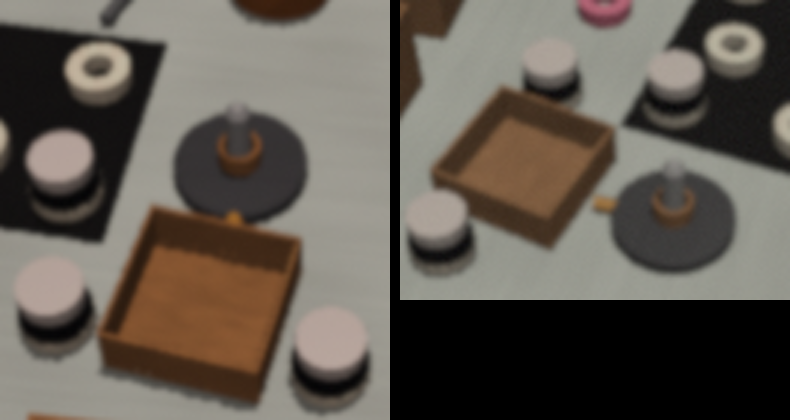

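Stand foot centre is scene ~(235,219) and side ~(251,202), with the tip at scene (234,200). The box rim centre is scene ~(223,262). I'll move above the area for a wrist view.

```bash
python3 -m jog '[[[0.5,0.9,0.4],-0.34],[[0.5,0.9,0.4],-0.34],[[0.5,0.9,0.4],-0.34],[[0.5,0.9,0.4],-0.34],[[0.5,0.9,0.4],-0.34],[[0.5,0.9,0.4],-0.34]]' 0
python3 -m jog '[[[0.5,0.9,0.4],-0.34],[[0.5,0.9,0.4],-0.34],[[0.5,0.9,0.4],-0.34],[[0.5,0.9,0.4],-0.34],[[0.5,0.9,0.4],-0.34],[[0.4,1,0.4],-0.34],[[0,0,0],0],[[0,0,0],0]]'
python3 - <<'E'
from h import *
ps,pd=camera_params("scene"),camera_params("side")
print("foot",tri(ps,(235.2,219),pd,(251,202)),"tip",tri(ps,(234,199.7),pd,(252,185)),"box",tri(ps,(223.3,262.3),pd,(202.5,180.8)))
print(observe()["ee_pos"],observe()["tool_rot"]);p=camera_params("wrist");im=snapshot("wrist");save(im,"w1.png");print(p)
E
```

```text
time_s: 0.85
ee_pos: [0.3876, -0.375, 0.3275]
tool_rot: [-3.141, 0.0, 0.209]
force: [0.8, 0.4, 0.5]
opening: 0.0
grip_force: 0.0
time_s: 1.85
ee_pos: [0.5028, -0.1571, 0.4228]
tool_rot: [3.141, 0.001, -0.004]
force: [0.5, -0.2, 0.0]
opening: -0.0002
grip_force: 0.0
foot (array([ 0.5190455 , -0.01013594,  0.0092314 ]), np.float64(0.0006291441695257548)) tip (array([ 0.51641957, -0.01038568,  0.07731534]), np.float64(0.0009127638148524875)) box (array([ 0.65891074, -0.01706524,  0.03289961]), np.float64(0.005701263547112791))
[ 0.502811   -0.15711675  0.42275646] [ 3.14117925e+00  1.12840421e-03 -3.60651252e-03]
{'fov_y': 67.29757205915635, 'cx': 256.33383116665254, 'cy': 186.62652040035016, 'dist_coeffs': array([-0.06310619,  0.        ,  0.        ,  0.        ,  0.        ]), 'cam_to_world': array([[-3.02162934e-03, -9.50164006e-01, -3.11735835e-01,
         5.82866110e-01],
       [-9.99995146e-01,  3.10790252e-03,  2.20050303e-04,
        -1.56986887e-01],
       [ 7.59760708e-04,  3.11734987e-01, -9.50168785e-01,
         5.67189944e-01],
       [ 0.00000000e+00,  0.00000000e+00,  0.00000000e+00,
         1.00000000e+00]])}
```

View pics/w1.png

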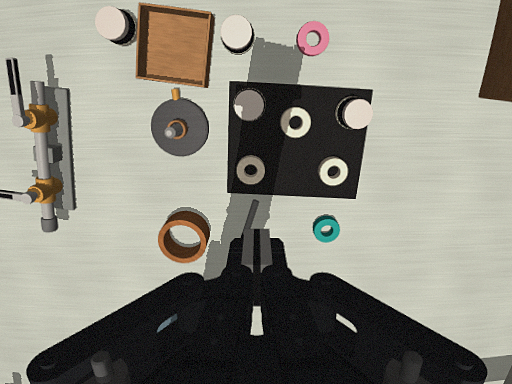

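The wrist view shows rolls at (295,122), (251,170) and (333,171), white on the black mat. Jars with lids are at (249,104) and (354,113). The spindle foot is at (180,127), the box at (175,45), and the levers at left. Now casting rays.

```bash
cat > wr.py <<'E'
from h import *
def rolls(im,p):
    out=[]
    for c in blobs(im,(0,0,75),(180,60,255),150):
        (x,y),r=cv2.minEnclosingCircle(c); a=cv2.contourArea(c)
        if a<0.7*np.pi*r*r: continue
        P=plane(p,(x,y),.022); R=r/K(p)[0,0]*np.linalg.norm(P-p["cam_to_world"][:3,3])
        out.append((round(x),round(y),P.round(4),round(R,4)))
    return out
E
python3 - <<'E'
from wr import *
im=cv2.imread("pics/w1.png")[:,:,::-1]; import rig
p=camera_params("wrist")
for r in rolls(im,p): print(r)
print("hole", [plane(p,u,.022).round(4) for u in((295.5,122.5),(250.5,170),(333,171.5))])
m=blobs(im,(0,0,30),(180,90,90),800,(145,92,215,162))
for c in m: e=cv2.fitEllipse(cv2.convexHull(c)); print("foot",e,plane(p,e[0],.015).round(4))
print("tip",plane(p,(171,131.5),.081).round(4),"box",plane(p,np.mean([(139,4),(213,11),(209,86),(137,79)],0),.045).round(4))
for n,u in dict(sax=(38,119),send=(12,60),bax=(39,190),bend=(0,193)).items(): print(n,plane(p,u,.095).round(4))
E
```

```text
hole [array([ 0.529 , -0.2307,  0.022 ]), array([ 0.4379, -0.146 ,  0.022 ]), array([ 0.4343, -0.308 ,  0.022 ])]
foot ((179.65252685546875, 126.61749267578125), (56.03443145751953, 58.71312713623047), 131.48794555664062) [ 0.5219 -0.0122  0.015 ]
tip [ 0.5212 -0.0143  0.081 ] box [ 0.6609 -0.0216  0.045 ]
sax [0.5478 0.2058 0.095 ]
send [0.6422 0.2318 0.095 ]
bax [0.423  0.2335 0.095 ]
bend [0.4175 0.3137 0.095 ]
```

```bash
python3 -m jog '[[[0.1,1,-0.3],0],[[0.1,1,-0.3],0],[[0,1,-0.3],0],[[0,1,-0.3],0],[[0,1,-0.3],0],[[0,1,-0.3],0],[[0,1,0],0],[[0,0,0],0]]'
python3 - <<'E'
from h import *
p=camera_params("wrist");im=snapshot("wrist");save(im,"w2.png");np.save("w2.npy",p["cam_to_world"])
E
```

```text
time_s: 2.9
ee_pos: [0.5107, 0.1257, 0.3507]
tool_rot: [-3.141, 0.001, 0.0]
force: [0.5, 0.5, 0.6]
opening: 0.0001
grip_force: 0.0
```

View pics/w2.png

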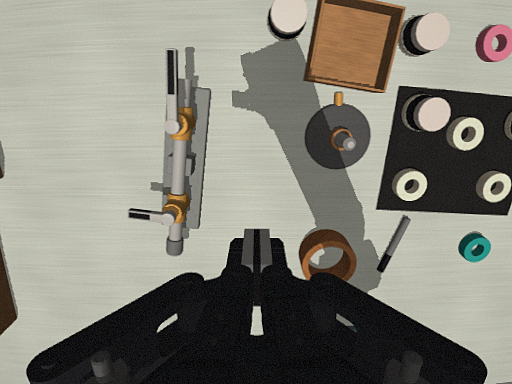

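Supply hub is at (173,127), its end at (172,49). Bleed hub is at (169,216), its end at (129,213).

```bash
python3 - <<'E'
from h import *
p=camera_params("wrist")
for n,u,z in (("sax",(173,127),.097),("send",(172,49),.095),("bax",(169,216),.097),("bend",(129,213.5),.095),("foot",(337.5,136),.015),("tip",(349,145),.081),("box",np.mean([(318,0),(404,9),(386,92),(305,77)],0),.045)): print(n,plane(p,u,z).round(4))
E
```

```text
sax [0.5468 0.2375 0.097 ]
send [0.6463 0.2314 0.095 ]
bax [0.4141 0.2556 0.097 ]
bend [0.4172 0.3178 0.095 ]
foot [ 0.5222 -0.0121  0.015 ]
tip [ 0.5187 -0.0115  0.081 ]
box [ 0.6591 -0.0169  0.045 ]
```

```bash
python3 -m jog '[[[0.4,0.2,-0.9],0],[[0.4,0.2,-1],0],[[0.4,0.2,-1],0],[[0.4,0.2,-1],0],[[0.4,0.2,-1],0],[[0.4,0.3,-1],0],[[0.3,0.3,-0.9],0],[[0,0,0],0]]'
python3 -m jog '[[[0,0,0],0],[[0,0.4,0],0],[[0.1,0.4,0],0],[[0.1,0.4,0],0],[[-0.05,0.3,0],0],[[-0.05,0.3,0],0],[[-0.05,0.3,0],0],[[0,0,0],0]]'
python3 -m jog '[[[-0.2,0.3,0],0],[[-0.2,0.2,0],0],[[-0.25,0.2,0],0],[[-0.2,0.1,0],0],[[-0.2,0.1,0],0],[[-0.2,0.05,0],0],[[0,0,0],0]]'
```

```text
time_s: 3.95
ee_pos: [0.6179, 0.1849, 0.0761]
tool_rot: [3.139, 0.005, -0.005]
force: [0.3, -0.9, 0.2]
opening: -0.0002
grip_force: 0.0
time_s: 4.95
ee_pos: [0.6207, 0.2737, 0.0793]
tool_rot: [-3.14, -0.0, -0.001]
force: [0.7, -0.1, -0.2]
opening: -0.0001
grip_force: 0.0
time_s: 5.82
ee_pos: [0.5741, 0.309, 0.0798]
tool_rot: [-3.141, -0.006, -0.005]
force: [8.5, -1.5, -5.3]
opening: -0.0001
grip_force: 4.6
```

```bash
python3 -m jog '[[[-0.15,0,0],0],[[0,0,0],0]]'; python3 -m jog '[[[-0.15,0,0],0],[[0,0,0],0]]';  python3 -m jog '[[[0.4,0,0],0],[[0.4,0,0],0],[[0,0,0.8],0],[[0,0,0.8],0],[[-0.7,-1,0.8],0],[[-0.7,-1,0.8],0],[[-0.7,-1,0.8],0],[[0,0,0],0]]' 
python3 - <<'E'
from h import *
p=camera_params("wrist");im=snapshot("wrist");save(im,"w3.png");save(snapshot("scene"),"s3.png")
E
```

```text
time_s: 6.08
ee_pos: [0.5736, 0.3087, 0.0806]
tool_rot: [-3.138, -0.015, -0.007]
force: [22.2, -0.6, -13.7]
opening: 0.0002
grip_force: 10.9
time_s: 6.32
ee_pos: [0.5731, 0.3087, 0.0811]
tool_rot: [-3.134, -0.024, -0.009]
force: [37.3, 2.9, -24.0]
opening: 0.0
grip_force: 17.7
time_s: 7.32
ee_pos: [0.5068, 0.1879, 0.2419]
tool_rot: [-3.141, -0.003, -0.006]
force: [-0.1, 0.6, -0.4]
opening: -0.0001
grip_force: 0.0
```

View pics/w3.png

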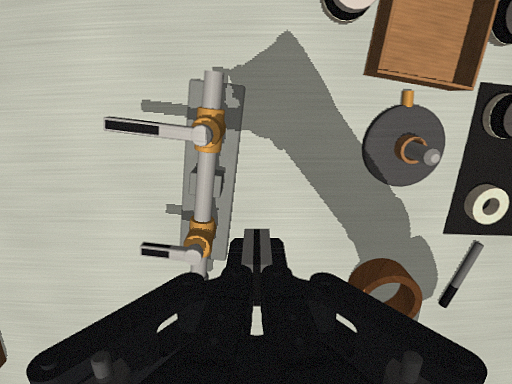

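```bash
python3 -m jog '[[[-0.4,0.9,0],0],[[-0.4,1,0],0],[[-0.5,1,-0.5],0],[[0,0,-0.9],0],[[0,0,-0.9],0],[[0,0,-0.9],0],[[0,0,-0.9],0],[[0,0,0],0]]'
python3 -m jog '[[[-0.3,0,0],0],[[-0.3,0,0],0],[[-0.3,0.1,0],0],[[-0.3,0.05,0],0],[[-0.3,0,0],0],[[-0.3,0,0],0],[[0,0,0],0]]'
python3 -m jog '[[[-0.25,-0.15,0],0],[[-0.25,-0.15,0],0],[[-0.1,-0.15,0],0],[[-0.1,-0.15,0],0],[[0,-0.1,0],0],[[0,0,0],0]]'
```

```text
time_s: 8.43
ee_pos: [0.4524, 0.3057, 0.0721]
tool_rot: [3.139, 0.006, -0.001]
force: [-0.5, -1.2, 0.5]
opening: -0.0001
grip_force: 0.0
time_s: 9.3
ee_pos: [0.3832, 0.3127, 0.0765]
tool_rot: [-3.14, -0.002, -0.002]
force: [0.8, 0.9, 1.6]
opening: 0.0001
grip_force: 0.8
time_s: 10.05
ee_pos: [0.357, 0.2895, 0.0764]
tool_rot: [-3.13, -0.005, -0.001]
force: [5.3, 15.6, -7.8]
opening: 0.0
grip_force: 7.8
```

```bash
python3 -m jog '[[[0,-0.15,0],0],[[0,0,0],0]]'; python3 -m jog '[[[0,0.5,0],0],[[0,0.5,0],0],[[0,0,0.9],0],[[0.2,-0.3,0.9],0],[[0.5,-0.9,0.9],0],[[0.6,-1,0.9],0],[[0.6,-1,0.3],0],[[0.6,-1,0],0]]'
python3 -m jog '[[[0.5,-1,0],0],[[0.5,-1,0],0],[[0,-1,0],0],[[0,-1,0],0],[[0,-1,0],0],[[0,0,0],0]]' 1
python3 - <<'E'
from h import *
p=camera_params("wrist");im=snapshot("wrist");save(im,"w4.png")
E
```

```text
time_s: 10.3
ee_pos: [0.3571, 0.2888, 0.0769]
tool_rot: [-3.122, -0.007, 0.001]
force: [3.9, 27.5, -15.1]
opening: -0.0002
grip_force: 13.8
time_s: 11.3
ee_pos: [0.455, 0.1475, 0.2318]
tool_rot: [3.141, 0.001, -0.004]
force: [-0.3, 0.1, -0.5]
opening: 0.0001
grip_force: 0.0
time_s: 12.05
ee_pos: [0.4931, -0.0542, 0.2303]
tool_rot: [3.14, 0.005, -0.01]
force: [-0.0, 0.9, -0.1]
opening: 0.0854
grip_force: 0.0
```

View pics/w4.png

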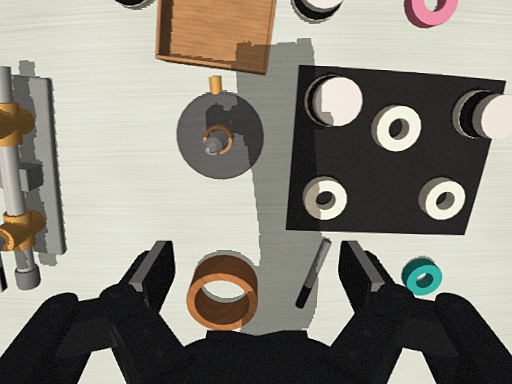

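Three white rolls, hole centres at (399,128), (324,199) and (443,199). Foot is at ~(220,135), spindle tip at ~(213,146).

```bash
python3 - <<'E'
from h import *
print(tcp_to_grasp if 'tcp_to_grasp' in globals() else [k for k in dir() if 't' in k][:40])
p=camera_params("wrist");im=cv2.imread("pics/w4.png")[:,:,::-1]
for c in blobs(im,(0,0,20),(180,60,120),1500,(170,88,268,185)):
    e=cv2.fitEllipse(cv2.convexHull(c)); print("foot",np.round(e[0],1),np.round(e[1],1),plane(p,e[0],.015).round(4))
for c in blobs(im,(5,80,60),(20,255,255),60,(190,115,245,165)):
    r=cv2.boundingRect(c); e=cv2.minEnclosingCircle(c);print("core",r,e,plane(p,e[0],.033).round(4))
print("tip",plane(p,(213,147),.081).round(4))
print([plane(p,u,.022).round(4) for u in((397,128),(325,199),(442.5,199))])
print("box",plane(p,(204,64),.045))
E
```

```text
0.0187
foot [220.2 134.9] [86.2 88.6] [ 0.5229 -0.0068  0.015 ]
core (203, 124, 30, 31) ((218.1702117919922, 138.7446746826172), 15.515649795532227) [ 0.5209 -0.0065  0.033 ]
tip [ 0.5199 -0.0072  0.081 ]
[array([ 0.5319, -0.2246,  0.022 ]), array([ 0.4395, -0.1413,  0.022 ]), array([ 0.4381, -0.3016,  0.022 ])]
box [0.60315669 0.00362832 0.045     ]
```

```bash
python3 -m jog '[[[0.2,0.5,-0.4],0],[[0.2,0.5,-0.4],0],[[0,0,0],0],[[0,0,0],0],[[0,0,0],0]]'
python3 - <<'E'
from h import *
p=camera_params("wrist");im=snapshot("wrist");p2=camera_params("wrist");print(p["cam_to_world"][:3,3],p2["cam_to_world"][:3,3],observe()["ee_pos"]);save(im,"w5.png")
for c in blobs(im,(0,0,20),(180,60,120),1500):
    e=cv2.fitEllipse(cv2.convexHull(c)); print("foot",np.round(e[0],1),np.round(e[1],1),plane(p,e[0],.015).round(4))
for c in blobs(im,(5,80,60),(20,255,255),60):
    r=cv2.boundingRect(c); e=cv2.minEnclosingCircle(c);print("core",r,e,plane(p,e[0],.033).round(4))
E
```

```text
time_s: 12.72
ee_pos: [0.5112, -0.0112, 0.1998]
tool_rot: [3.141, -0.0, -0.004]
force: [-0.7, -0.1, 0.3]
opening: 0.0853
grip_force: 0.0
[ 0.5910609  -0.01113457  0.34435609] [ 0.5911114  -0.01115311  0.34436946] [ 0.5112708 -0.0112295  0.1997936]
foot [142.6 324.4] [168.5 238.6] [0.2717 0.1567 0.015 ]
foot [ 49.1 199.4] [ 32.7 125.5] [0.4676 0.2508 0.015 ]
foot [255.5 155.7] [ 91.9 101.7] [ 0.5213 -0.0101  0.015 ]
foot [412.8 219.4] [197.4 383. ] [ 0.4388 -0.2103  0.015 ]
foot [ 63.2 171.6] [ 76.7 210.6] [0.5037 0.224  0.015 ]
core (215, 279, 75, 56) ((251.83139038085938, 317.0224914550781), 39.050907135009766) [ 0.3039 -0.0042  0.033 ]
core (6, 231, 58, 48) ((33.82352828979492, 251.58824157714844), 30.466489791870117) [0.4027 0.2756 0.033 ]
core (240, 143, 31, 30) ((254.59091186523438, 159.22727966308594), 16.592559814453125) [ 0.5212 -0.0092  0.033 ]
core (0, 117, 54, 50) ((23.58388328552246, 141.05560302734375), 30.250545501708984) [0.5446 0.2517 0.033 ]
core (245, 93, 14, 19) ((251.57142639160156, 101.32142639160156), 10.014442443847656) [ 0.5828 -0.0064  0.033 ]
core (192, 0, 137, 92) ((260.0, 36.5), 77.17684173583984) [ 0.645  -0.0152  0.033 ]
```

View pics/w5.png

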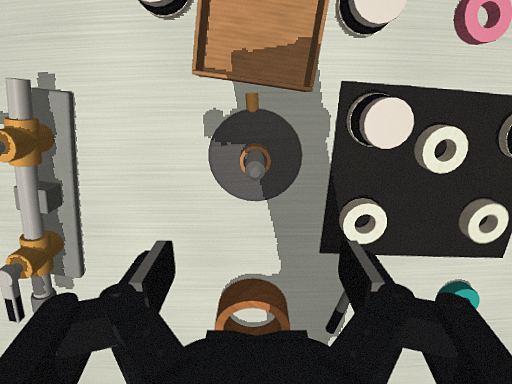

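```bash
python3 -m jog '[[[0.1,0,-0.9],0],[[0.1,0,-0.9],0],[[0,0,-0.9],0],[[0,0,-0.9],0],[[0,0,-0.5],0],[[0,0,-0.4],0],[[0,0,0],0]]'
python3 -m jog '[[[0,0,0],0],[[0,0,0],0],[[0,0,0],0],[[0,0,0],0],[[0,0,0],0],[[0,0,0],0]]' 0
```

```text
time_s: 13.65
ee_pos: [0.5188, -0.0108, 0.0187]
tool_rot: [3.141, 0.001, -0.004]
force: [0.2, 0.6, 0.4]
opening: 0.0851
grip_force: 0.0
time_s: 14.4
ee_pos: [0.5199, -0.0105, 0.0202]
tool_rot: [3.141, -0.001, -0.004]
force: [-1.4, 0.4, 6.6]
opening: 0.0317
grip_force: 59.5
```

```bash
python3 -m jog '[[[0,0,0.3],0],[[0,0,0.6],0],[[0,0,0.8],0],[[0,0,0.9],0],[[0,0,0.9],0],[[0,0,0],0],[[0,0,0],0]]'
python3 - <<'E'
from h import *
p=camera_params("wrist");im=snapshot("wrist");save(im,"w6.png")
cs=blobs(im,(5,80,60),(20,255,255),1500)
for c in cs: print(np.round(cv2.minAreaRect(c),1) if 0 else cv2.minAreaRect(c))
E
```

```text
time_s: 15.28
ee_pos: [0.5189, -0.0106, 0.1593]
tool_rot: [3.141, 0.0, -0.003]
force: [-1.1, -0.4, -0.2]
opening: 0.0321
grip_force: 59.7
((252.5, 319.0), (32.0, 73.0), 90.0)
((22.0, 279.0), (54.0, 44.0), 90.0)
((256.5, 248.0), (72.0, 63.0), 90.0)
((258.6399841308594, 40.02000427246094), (149.1995391845703, 101.96480560302734), 8.130102157592773)
```

View pics/w6.png

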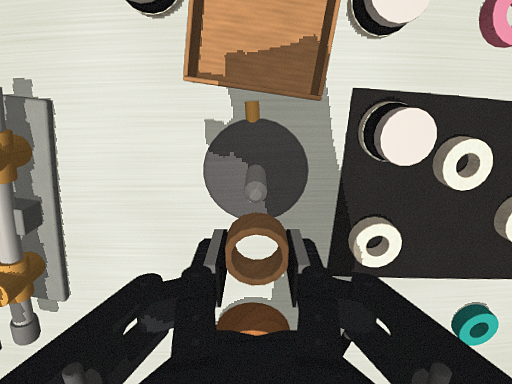

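The core is held at (257,248) and clear of the bare spindle (256,180). Now carrying it to the box.

```bash
python3 - <<'E'
from h import *
p=camera_params("wrist")
print("tip",plane(p,(256,189),.081),"box near corners",plane(p,(184,80),.045),plane(p,(321,100),.045))
E
python3 -m jog '[[[0.7,0,0],0],[[0.7,0,0],0],[[0.7,-0.1,0],0],[[0.7,-0.1,0],0],[[0.7,0,0],0],[[0,0,0],0],[[0,0,0],0]]'
python3 -m jog '[[[0,0,-0.9],0],[[0,0,-0.9],0],[[0,0,-0.9],0],[[0,0,-0.6],0],[[0,0,-0.2],0],[[0,0,0],0]]'
```

```text
tip [ 0.52365038 -0.0100944   0.081     ] box near corners [0.60938671 0.05083131 0.045     ] [ 0.59251398 -0.06647845  0.045     ]
time_s: 16.2
ee_pos: [0.658, -0.0184, 0.158]
tool_rot: [3.142, 0.003, -0.003]
force: [-0.0, -0.3, -0.1]
opening: 0.032
grip_force: 59.7
time_s: 16.95
ee_pos: [0.6588, -0.0185, 0.0194]
tool_rot: [3.142, 0.001, -0.003]
force: [0.0, 0.4, 0.9]
opening: 0.032
grip_force: 59.6
```

```bash
python3 -m jog '[[[0,0,-0.15],0],[[0,0,0],0]]'; python3 -m jog '[[[0,0,0],0],[[0,0,0],0],[[0,0,0],0],[[0,0,0.3],0],[[0,0,0.9],0],[[0,0,0.9],0],[[0,0,0.9],0],[[0,0,0.9],0]]' 0.58
python3 -m jog '[[[-0.9,-0.9,0.2],0],[[-0.9,-0.9,0.2],0],[[-0.9,-0.9,0],0],[[-0.9,-0.9,0],0],[[-0.2,-0.3,0],0],[[0,0,0],0],[[0,0,0],0],[[0,0,0],0]]' 1
python3 - <<'E'
from h import *
print(observe()["ee_pos"])
p=camera_params("wrist");im=snapshot("wrist");np.save("w7.npy",p["cam_to_world"]);save(im,"w7.png");save(snapshot("scene"),"s7.png")
E
```

```text
time_s: 17.2
ee_pos: [0.6594, -0.0185, 0.0136]
tool_rot: [3.142, -0.0, -0.003]
force: [-0.8, 0.3, 0.9]
opening: 0.0319
grip_force: 59.6
time_s: 18.2
ee_pos: [0.6594, -0.0185, 0.1715]
tool_rot: [-3.142, -0.001, -0.003]
force: [-0.3, 0.9, -0.0]
opening: 0.0497
grip_force: 0.0
time_s: 19.2
ee_pos: [0.5083, -0.1729, 0.1853]
tool_rot: [-3.141, -0.001, -0.001]
force: [-0.1, -0.8, 0.9]
opening: 0.0853
grip_force: 0.0
[ 0.50833564 -0.1729395   0.18533107]
```

View pics/w7.png

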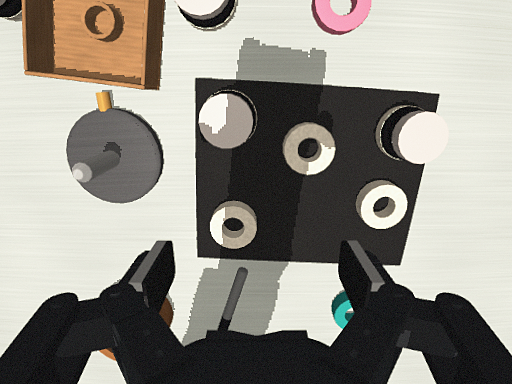

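The core lies in the box at (102,21). Rolls are at (309,148), (233,224) and (381,204), with the jars on the mat at (227,119) and (412,137). Measuring the rolls and jars for free grip directions.

```bash
cat > wr.py <<'E'
from h import *
def rolls(p=None,im=None):
    if im is None: p=camera_params("wrist"); im=snapshot("wrist")
    out=[]
    m=cv2.inRange(im.max(2),70,255)
    cs,h=cv2.findContours(m,cv2.RETR_CCOMP,cv2.CHAIN_APPROX_NONE)
    for c in cs:
        if cv2.contourArea(c)<400: continue
        (x,y),r=cv2.minEnclosingCircle(c)
        P=plane(p,(x,y),.012); R=r/K(p)[0,0]*np.linalg.norm(P-p["cam_to_world"][:3,3])
        if cv2.contourArea(c)>.7*np.pi*r*r and R<.06: out.append(((round(x),round(y)),P[:2].round(4),round(R,4)))
    return out
E
python3 - <<'E'
from wr import *
p=camera_params("wrist");p["cam_to_world"]=np.load("w7.npy");im=cv2.imread("pics/w7.png")[:,:,::-1]
for r in rolls(p,im): print(r)
for u in((227,119),(415,138)): print("jar",plane(p,u,.052).round(4))
print("tip",plane(p,(78,176),.081),"foot",plane(p,(115,155),.015))
E
```

```text
((233, 224), array([ 0.4362, -0.1443]), np.float64(0.03))
((381, 203), array([ 0.464 , -0.3218]), np.float64(0.0337))
((308, 148), array([ 0.5295, -0.2307]), np.float64(0.0305))
((228, 119), array([ 0.5613, -0.1416]), np.float64(0.0332))
jar [ 0.5647 -0.145   0.052 ]
jar [ 0.5476 -0.3283  0.052 ]
tip [ 0.51728665 -0.00857271  0.081     ] foot [ 0.52295138 -0.01341803  0.015     ]
```

The roll at (381,203) has shifted about 3 cm (now 0.464,-0.322), so that knock has already happened. Starting with roll A at (0.4365,-0.144).

```bash
python3 -m jog '[[[-0.9,0.4,-0.5],0],[[-0.9,0.3,-0.5],0],[[0,0,-0.9],0],[[0,0,-0.9],0],[[0,0,-0.9],0],[[0,0,-0.4],0],[[0,0,-0.3],0],[[0,0,0],0]]'
python3 -m jog '[[[0,0,0],0],[[0,0,0],0],[[0,0,0],0],[[0,0,0],0],[[0,0,0],0],[[0,0,0],0]]' 0
```

```text
time_s: 20.3
ee_pos: [0.4354, -0.1464, 0.0092]
tool_rot: [-3.142, 0.0, -0.003]
force: [0.7, -0.6, -0.1]
opening: 0.0856
grip_force: 0.0
time_s: 21.05
ee_pos: [0.436, -0.1467, 0.0105]
tool_rot: [3.141, -0.002, -0.004]
force: [-1.3, 1.2, 11.0]
opening: 0.053
grip_force: 61.1
```

```bash
python3 -m jog '[[[0,0,0.4],0],[[0,0,0.8],0],[[0,0,0.9],0],[[0,0,0.9],0],[[0,0,0.5],0],[[0,0,0],0]]'
python3 -m jog '[[[0.2,0.7,0],0],[[0.2,0.7,0],0],[[0.2,0.7,0],0],[[0.2,0.7,0],0],[[0.1,0.6,0],0],[[0,0,0],0],[[0,0,0],0],[[0,0,0],0]]'
cat > held.py <<'E'
from h import *
s=observe();p=camera_params("wrist");im=snapshot("wrist")
e=s["ee_pos"]
m=cv2.inRange(im.max(2),110,255)
# held roll: print blobs that contain predicted pixel of roll centre
u=proj(p,[e[0],e[1],e[2]+.004]); print("pred roll px",u.round(1),"tcp",e.round(4),s["opening"])
save(im,"held.png",(130,60,390,320),2)
E
python3 held.py
```

```text
time_s: 21.8
ee_pos: [0.4364, -0.147, 0.1513]
tool_rot: [3.14, -0.004, -0.004]
force: [0.7, -0.0, -1.3]
opening: 0.0525
grip_force: 63.9
time_s: 22.8
ee_pos: [0.4709, -0.0118, 0.149]
tool_rot: [3.141, 0.001, -0.005]
force: [-0.1, 0.1, -0.1]
opening: 0.0527
grip_force: 63.9
pred roll px [256.8 245.2] tcp [ 0.4709 -0.0118  0.149 ] 0.052667360469880534
```

View pics/held.png

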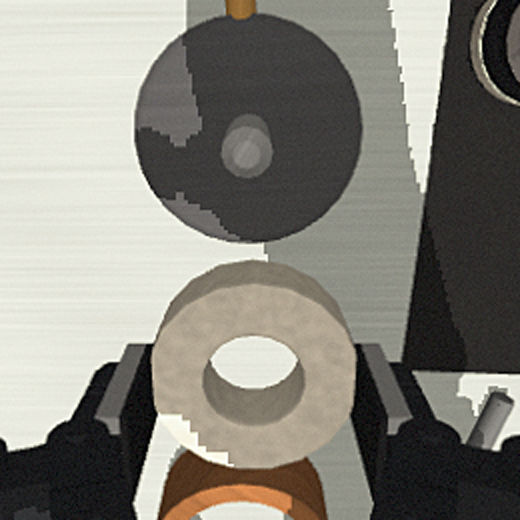

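Spindle tip at full-image (253.5,135.5), foot centre (254,124), held roll's top hole centre about (257,249).

```bash
python3 - <<'E'
from h import *
p=camera_params("wrist")
r=plane(p,(257,249.5),.161);t=plane(p,(253.5,135.5),.081);f=plane(p,(254.2,124),.015)
print(r,t,f,proj(p,[r[0],r[1]+.028,.161]),(t-r)/.04,(f-r)/.04)
E
```

```text
[ 0.4729785  -0.01171073  0.161     ] [ 0.52088538 -0.00956235  0.081     ] [ 0.52247573 -0.00967256  0.015     ] [203.54407261 249.60021404] [ 1.19767204  0.05370948 -2.        ] [ 1.2374308   0.05095433 -3.65      ]
```

```bash
python3 -m jog '[[[0.6,0.05,0],0],[[0.6,0,0],0],[[0,0,-0.7],0],[[0,0,-0.7],0],[[0,0,0],0],[[0,0,0],0]]'
python3 -m jog '[[[0,0,-0.15],0],[[0,0,-0.15],0],[[0,0,-0.15],0],[[0,0,0],0]]'
```

```text
time_s: 23.6
ee_pos: [0.5198, -0.0088, 0.0941]
tool_rot: [3.142, -0.001, -0.004]
force: [-0.3, 0.5, -0.1]
opening: 0.0526
grip_force: 63.9
time_s: 24.1
ee_pos: [0.5188, -0.0085, 0.0748]
tool_rot: [3.142, 0.001, -0.003]
force: [-0.0, 0.1, 0.2]
opening: 0.0524
grip_force: 63.9
```

```bash
python3 -m jog '[[[0,0,-0.3],0],[[0,0,-0.3],0],[[0,0,-0.3],0],[[0,0,-0.2],0],[[0,0,-0.1],0],[[0,0,0],0]]'
python3 -m jog '[[[0,0,-0.05],0],[[0,0,-0.05],0],[[0,0,0],0]]'
```

```text
time_s: 24.85
ee_pos: [0.5192, -0.0085, 0.0271]
tool_rot: [-3.142, 0.0, -0.003]
force: [-0.2, -0.3, -0.3]
opening: 0.0526
grip_force: 63.9
time_s: 25.22
ee_pos: [0.5196, -0.0085, 0.0236]
tool_rot: [3.142, -0.001, -0.003]
force: [-0.5, -0.5, 3.1]
opening: 0.0525
grip_force: 64.3
```

```bash
python3 -m jog '[[[0,0,0],0],[[0,0,0],0],[[0,0,0],0],[[0,0,0.5],0],[[0,0,0.9],0],[[0,0,0.9],0],[[0,0,0.9],0],[[0,0,0.9],0]]' 1
python3 -m jog '[[[-0.1,-0.9,0],0],[[-0.1,-0.9,0],0],[[-0.1,-0.9,0],0],[[-0.1,-0.9,0],0],[[-0.1,-0.9,0],0],[[-0.1,-0.6,0],0],[[0,0,0],0],[[0,0,0],0]]'
python3 - <<'E'
from wr import *
print(observe()["qpos"].round(2))
p=camera_params("wrist");im=snapshot("wrist");save(im,"w9.png")
for r in rolls(p,im): print(r)
ps=camera_params("scene");s=snapshot("scene");save(s,"s9.png",(85,140,285,300),4)
E
```

```text
time_s: 26.22
ee_pos: [0.5191, -0.0085, 0.1885]
tool_rot: [3.142, 0.0, -0.003]
force: [0.2, -0.5, -0.1]
opening: 0.0854
grip_force: 0.0
time_s: 27.22
ee_pos: [0.4955, -0.2113, 0.1872]
tool_rot: [-3.141, 0.0, -0.002]
force: [0.5, 0.6, 1.0]
opening: 0.0857
grip_force: 0.0
[ 0.5   0.41 -0.22  1.86  0.11  0.88 -1.35]
((350, 192), array([ 0.4638, -0.3216]), np.float64(0.0322))
((273, 136), array([ 0.5295, -0.2298]), np.float64(0.0298))
```

View pics/s9.png

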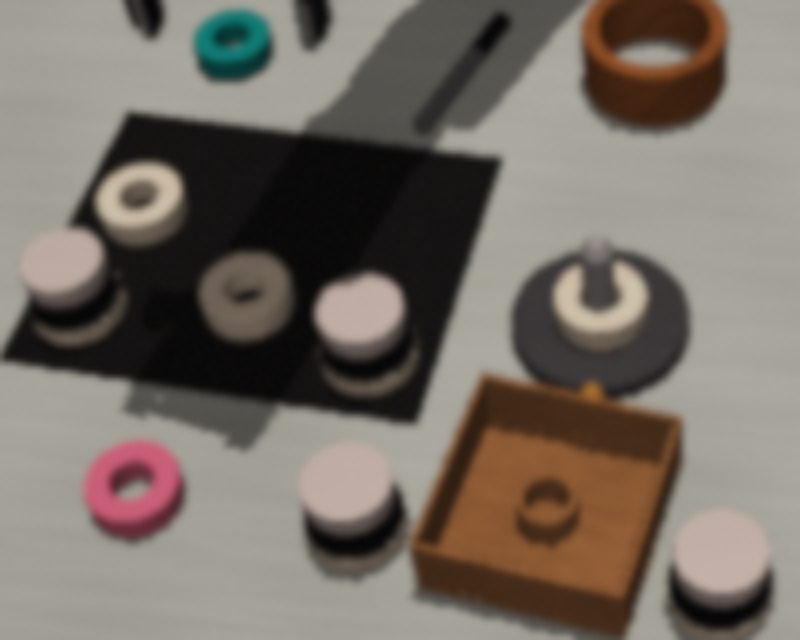

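Roll on the spindle at crop (600,300), two rolls left on the mat, jars standing and the core in the box. Next is roll C at (0.5295,-0.230), with fingers turned 45° to clear the jars.

```bash
python3 -m jog '[[[0.4,-0.2,0],1],[[0.4,-0.2,-0.2],1],[[0.05,-0.07,-0.3],1],[[0,0,-0.3],1],[[0,0,-0.3],1],[[0,0,-0.3],1],[[0,0,-0.3],1],[[0,0,-0.3],0.5]]' 0.88
python3 -m jog '[[[0,0,0],0],[[0,0,0],0]]'
python3 - <<'E'
from wr import *
for r in rolls(): print(r)
E
```

```text
time_s: 28.32
ee_pos: [0.5296, -0.2302, 0.1069]
tool_rot: [-3.141, -0.0, 0.785]
force: [-0.3, 0.1, -0.8]
opening: 0.075
grip_force: 0.0
time_s: 28.58
ee_pos: [0.5296, -0.2311, 0.1076]
tool_rot: [3.141, -0.0, 0.781]
force: [-0.4, 0.5, 0.2]
opening: 0.0752
grip_force: 0.0
((273, 294), array([ 0.4619, -0.3224]), np.float64(0.032))
((255, 188), array([ 0.5294, -0.23  ]), np.float64(0.0295))
((255, 187), array([ 0.5297, -0.2295]), np.float64(0.0132))
```

```bash
python3 -m jog '[[[0,0,-0.8],0],[[0,0,-0.8],0],[[0,0,-0.6],0],[[0,0,-0.27],0],[[0,0,0],0]]'
python3 -m jog '[[[0,0,0],0],[[0,0,0],0],[[0,0,0],0],[[0,0,0],0],[[0,0,0],0],[[0,0,0],0]]' 0
python3 -m jog '[[[0,0,0.4],0],[[0,0,0.8],0],[[0,0,0.9],0],[[0,0,0.9],0],[[0,0,0.5],0],[[0,0,0],0]]'
```

```text
time_s: 29.25
ee_pos: [0.5293, -0.2312, 0.0085]
tool_rot: [-3.141, 0.0, 0.782]
force: [-0.0, -0.8, -0.1]
opening: 0.075
grip_force: 0.0
time_s: 30.0
ee_pos: [0.5302, -0.2316, 0.0104]
tool_rot: [3.14, -0.001, 0.781]
force: [-1.5, 0.8, 9.1]
opening: 0.0529
grip_force: 61.5
time_s: 30.75
ee_pos: [0.5307, -0.2319, 0.1511]
tool_rot: [3.137, -0.002, 0.782]
force: [-0.2, -0.9, -0.4]
opening: 0.0526
grip_force: 63.3
```

```bash
python3 -m jog '[[[0,0.8,0],-1],[[0,0.8,0],-1],[[0,0.8,0],-1],[[0,0.8,0],-1],[[-0.1,0.8,0],-1],[[-0.1,0.8,0],-1],[[-0.1,0.7,0],-1],[[0,0.05,0],-0.5]]'
python3 -m jog '[[[0,0,0],0],[[0,0,0],0],[[0,0,0],0]]'
python3 - <<'E'
from h import *
p=camera_params("wrist");im=snapshot("wrist");e=observe()["ee_pos"];save(im,"w10.png")
# hole of held roll: bright-free; fit roll hole contour near prediction
m=cv2.inRange(im.max(2),0,255)
g=cv2.cvtColor(im,cv2.COLOR_RGB2GRAY);u=proj(p,[e[0],e[1],e[2]+.0115]);print(u,e.round(4))
c=cv2.HoughCircles(g[190:310,170:340],cv2.HOUGH_GRADIENT,1,20,param1=80,param2=15,minRadius=44,maxRadius=56)
print(None if c is None else c[0][:4]+np.array([170,190,0]))
E
```

```text
time_s: 31.75
ee_pos: [0.5163, -0.0064, 0.1479]
tool_rot: [-3.141, 0.001, -0.002]
force: [0.1, 0.5, -0.2]
opening: 0.0524
grip_force: 63.3
time_s: 32.12
ee_pos: [0.5172, -0.0099, 0.1483]
tool_rot: [3.141, 0.0, -0.004]
force: [-0.0, 0.0, -1.2]
opening: 0.0526
grip_force: 63.3
[256.67727759 252.44250515] [ 0.5172 -0.0098  0.1484]
[[257.5        242.5         52.09999847]]
```

```bash
python3 -m jog '[[[0.07,0,-0.5],0],[[0,0,-0.7],0],[[0,0,-0.2],0],[[0,0,-0.2],0],[[0,0,-0.2],0],[[0,0,0],0]]'
python3 -m jog '[[[0,0,-0.2],0],[[0,0,-0.2],0],[[0,0,-0.2],0],[[0,0,0],0],[[0,0,-0.1],0],[[0,0,-0.05],0],[[0,0,0],0],[[0,0,0],0]]'
```

```text
time_s: 32.92
ee_pos: [0.52, -0.0093, 0.0764]
tool_rot: [3.142, 0.0, -0.003]
force: [0.2, 0.5, -0.5]
opening: 0.0527
grip_force: 63.3
time_s: 33.92
ee_pos: [0.5202, -0.0093, 0.0466]
tool_rot: [-3.142, -0.0, -0.003]
force: [-0.3, 0.1, -0.7]
opening: 0.0531
grip_force: 63.3
```

```bash
python3 -m jog '[[[0,0,-0.05],0],[[0,0,-0.05],0],[[0,0,0],0]]'; python3 -m jog '[[[0,0,-0.03],0],[[0,0,0],0]]'
```

```text
time_s: 34.3
ee_pos: [0.5203, -0.0093, 0.0434]
tool_rot: [3.141, -0.0, -0.003]
force: [-3.8, -1.1, 12.4]
opening: 0.0529
grip_force: 64.6
time_s: 34.55
ee_pos: [0.5203, -0.0093, 0.0433]
tool_rot: [3.141, -0.0, -0.003]
force: [-8.0, -0.1, 25.3]
opening: 0.0528
grip_force: 66.0
```

```bash
python3 -m jog '[[[0,0,0],0],[[0,0,0],0],[[0,0,0],0],[[0,0,0.4],0],[[0,0,0.8],0],[[0,0,0.8],0],[[0,0,0.8],0],[[0,0,0.3],0]]' 1
python3 -m jog '[[[-0.1,-0.9,0],0],[[-0.2,-1,0],0],[[-0.2,-1,0],0],[[-0.2,-1,0],0],[[-0.2,-1,0],0],[[-0.2,-1,0],0],[[-0.2,-1,0],0],[[-0.1,-0.9,0],0]]' 0.88
python3 -m jog '[[[0,0,0],0],[[0,0,0],0]]'
python3 - <<'E'
from wr import *
print(observe()["ee_pos"])
for r in rolls(): print(r)
E
```

```text
time_s: 35.55
ee_pos: [0.5213, -0.0092, 0.1678]
tool_rot: [-3.142, -0.004, -0.004]
force: [1.0, -0.4, -0.9]
opening: 0.0856
grip_force: 0.0
time_s: 36.55
ee_pos: [0.463, -0.3227, 0.165]
tool_rot: [-3.141, 0.001, -0.004]
force: [1.2, -0.2, 0.5]
opening: 0.0754
grip_force: 0.0
time_s: 36.8
ee_pos: [0.464, -0.3203, 0.1649]
tool_rot: [-3.14, 0.001, -0.003]
force: [-0.2, 0.4, -0.9]
opening: 0.075
grip_force: 0.0
[ 0.46403051 -0.32027331  0.16492214]
((257, 172), array([ 0.4628, -0.3205]), np.float64(0.0295))
((273, 88), array([ 0.549 , -0.3363]), np.float64(0.0338))
```

```bash
python3 -m jog '[[[-0.02,0,-0.9],0],[[0,0,-0.9],0],[[0,0,-0.9],0],[[0,0,-0.7],0],[[0,0,-0.5],0],[[0,0,0],0]]'
python3 -m jog '[[[0,0,0],0],[[0,0,0],0],[[0,0,0],0],[[0,0,0],0],[[0,0,0],0],[[0,0,0],0]]' 0
python3 -m jog '[[[0,0,0.4],0],[[0,0,0.8],0],[[0,0,0.9],0],[[0,0,0.9],0],[[0,0,0.5],0],[[0,0,0],0]]'
python3 -m jog '[[[0.1,0.9,0],0],[[0.2,1,0],0],[[0.2,1,0],0],[[0.2,1,0],0],[[0.2,1,0],0],[[0.2,1,0],0],[[0.2,1,0],0],[[0.1,0.9,0],0]]'
python3 -m jog '[[[0,0,0],0],[[0,0,0],0],[[0,0,0],0]]'
```

```text
time_s: 37.6
ee_pos: [0.4628, -0.32, 0.0082]
tool_rot: [-3.14, 0.002, -0.002]
force: [0.1, 0.1, -0.9]
opening: 0.0749
grip_force: 0.0
time_s: 38.35
ee_pos: [0.4642, -0.3215, 0.0112]
tool_rot: [3.141, -0.002, -0.003]
force: [-2.3, 1.4, 6.7]
opening: 0.0526
grip_force: 61.4
time_s: 39.1
ee_pos: [0.4646, -0.3223, 0.1522]
tool_rot: [3.139, -0.004, -0.004]
force: [0.3, 0.4, -1.2]
opening: 0.0524
grip_force: 62.9
time_s: 40.1
ee_pos: [0.519, -0.0077, 0.1488]
tool_rot: [-3.141, 0.001, -0.003]
force: [1.4, -0.1, -0.7]
opening: 0.0529
grip_force: 63.0
time_s: 40.48
ee_pos: [0.5189, -0.0108, 0.149]
tool_rot: [3.141, 0.001, -0.006]
force: [-0.1, -1.4, -1.3]
opening: 0.053
grip_force: 63.0
```

```bash
python3 -m jog '[[[0.05,0.04,-0.6],0],[[0,0,-0.5],0],[[0,0,-0.2],0],[[0,0,-0.2],0],[[0,0,-0.2],0],[[0,0,0],0],[[0,0,0],0]]'
python3 -m jog '[[[0,0,-0.15],0],[[0,0,-0.15],0],[[0,0,0],0],[[0,0,0],0]]'
```

```text
time_s: 41.35
ee_pos: [0.5215, -0.0077, 0.0816]
tool_rot: [-3.142, -0.0, -0.003]
force: [0.5, 1.1, -0.2]
opening: 0.0527
grip_force: 63.0
time_s: 41.85
ee_pos: [0.5213, -0.0077, 0.0692]
tool_rot: [-3.142, 0.0, -0.003]
force: [-0.7, 0.5, 0.3]
opening: 0.053
grip_force: 63.0
```

```bash
python3 -m jog '[[[0,0,-0.1],0],[[0,0,-0.05],0],[[0,0,0],0],[[0,0,0],0]]'; python3 -m jog '[[[0,0,-0.04],0],[[0,0,0],0]]'
```

```text
time_s: 42.35
ee_pos: [0.5214, -0.0077, 0.0642]
tool_rot: [3.141, -0.0, -0.003]
force: [-3.5, -0.1, 11.6]
opening: 0.0527
grip_force: 64.2
time_s: 42.6
ee_pos: [0.5215, -0.0077, 0.064]
tool_rot: [3.141, -0.0, -0.003]
force: [-8.6, -0.7, 29.0]
opening: 0.0528
grip_force: 66.1
```

```bash
python3 -m jog '[[[0,0,0],0],[[0,0,0],0],[[0,0,0],0],[[0,0,0.4],0],[[0,0,0.8],0],[[0,0,0.8],0],[[0,0,0.8],0],[[0,0,0.6],0]]' 1
python3 -m jog '[[[-0.5,0.8,0],0],[[-0.5,0.8,0],0],[[-0.5,0.8,0],0],[[-0.5,0.8,0],0],[[-0.6,0.8,0],0],[[-0.7,0.8,0],0],[[-0.7,0.8,0],0],[[0,0,0],0]]' 0
python3 - <<'E'
from h import *
print(observe()["ee_pos"]);save(snapshot("scene"),"s11.png",(85,140,405,300),2.5)
E
```

```text
time_s: 43.6
ee_pos: [0.5218, -0.0076, 0.2002]
tool_rot: [-3.142, -0.002, -0.003]
force: [0.7, -0.8, 0.6]
opening: 0.0855
grip_force: 0.0
time_s: 44.6
ee_pos: [0.3595, 0.2187, 0.1987]
tool_rot: [-3.141, -0.001, 0.002]
force: [1.1, 0.5, -0.5]
opening: 0.0005
grip_force: 0.0
[0.35951233 0.21868566 0.19865162]
```

View pics/s11.png

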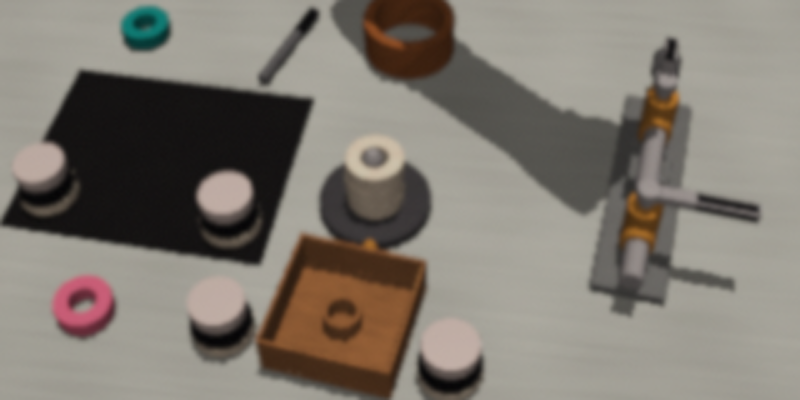

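All three rolls are stacked flat at (375,180), and all four jars and the box with its core are in place. Supply is crosswise (730,205), bleed in line (670,50). Now shutting the bleed.

```bash
python3 -m jog '[[[0,0,-0.8],0],[[0,0,-0.9],0],[[0,0,-0.9],0],[[0,0,-0.4],0],[[0,0,0],0],[[0,0,0],0]]'
python3 -m jog '[[[0,0.3,0],0],[[0,0.3,0],0],[[-0.05,0.25,0],0],[[-0.05,0.25,0],0],[[0.1,0.25,0],0],[[0.1,0.25,0],0],[[0.2,0.25,0],0],[[0,0,0],0]]'
python3 -m jog '[[[0.2,0.2,0],0],[[0.2,0.1,0],0],[[0.2,0.1,0],0],[[0.2,0.1,0],0],[[0.2,0.05,0],0],[[0,0,0],0],[[0,0,0],0]]'
```

```text
time_s: 45.4
ee_pos: [0.3623, 0.2161, 0.0785]
tool_rot: [-3.141, -0.001, -0.005]
force: [-0.2, -0.2, -0.2]
opening: -0.0002
grip_force: 0.0
time_s: 46.4
ee_pos: [0.3725, 0.2904, 0.0772]
tool_rot: [3.14, 0.001, -0.003]
force: [-1.5, -1.4, 0.0]
opening: 0.0003
grip_force: 0.6
time_s: 47.28
ee_pos: [0.3968, 0.3074, 0.0746]
tool_rot: [3.126, 0.026, 0.001]
force: [-39.3, -11.4, 21.2]
opening: 0.0002
grip_force: 18.9
```

```bash
python3 -m jog '[[[-0.5,0,0],0],[[-0.4,0,0],0],[[0,0,0.9],0],[[0,0,0.9],0],[[0.5,0.1,0.5],0],[[0.9,0.1,0],0],[[0.9,0.1,0],0],[[0.8,0,0],0]]'
python3 -m jog '[[[0.4,0,0],0],[[0,0,0],0],[[0,0,-0.9],0],[[0,0,-0.9],0],[[0,0,-0.4],0],[[0,0,0],0],[[0,0,0],0]]'
python3 - <<'E'
from h import *
im=snapshot("scene");save(im,"s12.png")
ps=camera_params("scene")
# bleed lever direction from dark sleeve pixels near its end
x,y=proj(ps,[.416,.3175,.095]);print("bleed end px shut expected",x,y, im[int(y)-2:int(y)+3:2,int(x)-8:int(x)+3:2].max(2))
E
```

```text
time_s: 48.28
ee_pos: [0.503, 0.3252, 0.1703]
tool_rot: [-3.14, -0.002, -0.003]
force: [0.3, 0.9, 0.2]
opening: -0.0001
grip_force: 0.0
time_s: 49.15
ee_pos: [0.5178, 0.3252, 0.0831]
tool_rot: [-3.14, -0.002, -0.003]
force: [0.2, 0.0, -0.4]
opening: -0.0001
grip_force: 0.0
bleed end px shut expected 374.74897844701735 175.5763395352679 [[ 91 120 132  86  22  10]
 [ 77  64  39  20  13  11]
 [ 70  73  44  18  14  12]]
```

```bash
python3 - <<'E'
from h import *
pd=camera_params("side");a=cv2.imread("pics/side0.png")[:,:,::-1].astype(int);b=snapshot("side").astype(int)
u=proj(pd,[.416,.3175,.095]).round().astype(int);print(u)
for z in((a),(b)): print(z[300:316:3,244:262:3].sum(2)//3)
E
```

```text
[249 310]
[[ 56  67  86  55  61  88]
 [ 88  59  75  23  84  60]
 [ 99  76  41  55  70  61]
 [100  77  25  86  56  60]
 [ 99  95  81  75  89  76]
 [ 71  59  75  86  98  99]]
[[ 68  80 103  52  82 105]
 [106  73  83  34 110  76]
 [119 103  53  77  87  76]
 [119  95  38 111  71  73]
 [114 109 105  90 106  92]
 [ 83  65  91 107 117 118]]
```

The side view matches the starting shut pose of the bleed pixel for pixel, so it is at its stop. Now opening the supply.

```bash
python3 -m jog '[[[0,-0.2,-0.1],0],[[0.3,0,0],0],[[0.3,0,0],0],[[0.3,0,0],0],[[0.3,0,0],0],[[0.3,-0.1,0],0],[[0.3,-0.15,0],0],[[0,0,0],0]]'
python3 -m jog '[[[0.2,-0.2,0],0],[[0.2,-0.25,0],0],[[0.15,-0.25,0],0],[[0.1,-0.25,0],0],[[0.1,-0.25,0],0],[[0.05,-0.2,0],0],[[0.05,-0.1,0],0],[[0,0,0],0]]'
```

```text
time_s: 50.25
ee_pos: [0.5914, 0.3052, 0.0778]
tool_rot: [-3.141, -0.002, -0.005]
force: [1.0, -0.5, -0.1]
opening: 0.0001
grip_force: 0.0
time_s: 51.25
ee_pos: [0.6209, 0.2534, 0.078]
tool_rot: [-3.132, 0.002, 0.001]
force: [-5.5, 15.2, -1.9]
opening: 0.0002
grip_force: 7.0
```

```bash
python3 -m jog '[[[0,-0.15,0],0],[[0,0,0],0]]';python3 -m jog '[[[0,-0.08,0],0],[[0,0,0],0]]'
python3 -m jog '[[[0,0.5,0],0],[[0,0.5,0],0],[[0,0,0.9],0],[[0,0,0.9],0],[[0,0,0.9],0],[[-0.3,-0.9,0.3],0],[[-0.3,-0.9,0],0],[[-0.3,-0.9,0],0]]'
python3 -m jog '[[[-0.3,-0.6,0.5],0],[[0,0,0],0],[[0,0,0],0]]'
python3 - <<'E'
from h import *
p=camera_params("wrist");im=snapshot("wrist");save(im,"w13.png")
pd=camera_params("side");a=cv2.imread("pics/side0.png")[:,:,::-1].astype(float);b=snapshot("side").astype(float)
ps=camera_params("scene");c=cv2.imread("pics/scene0.png")[:,:,::-1].astype(float);d=snapshot("scene").astype(float)
for n,q,X,Y in(("side",pd,a,b),("scene",ps,c,d)):
  for m,P in(("send",[.645,.233,.092]),("bend",[.416,.3175,.092])):
    u,v=proj(q,P).round().astype(int);f=lambda Z:Z[v-9:v+10,u-9:u+10].mean(2).ravel()
    print(n,m,np.corrcoef(f(X),f(Y))[0,1])
print([ (r[1],r[2]) for r in []])
E
```

```text
time_s: 51.5
ee_pos: [0.6208, 0.253, 0.0784]
tool_rot: [-3.125, -0.0, 0.003]
force: [-2.8, 25.0, -7.7]
opening: -0.0001
grip_force: 12.1
time_s: 51.75
ee_pos: [0.6207, 0.2528, 0.0785]
tool_rot: [-3.121, -0.001, 0.005]
force: [-1.5, 31.5, -10.8]
opening: -0.0002
grip_force: 14.8
time_s: 52.75
ee_pos: [0.5879, 0.1666, 0.1982]
tool_rot: [3.14, -0.002, -0.005]
force: [0.6, 0.5, -1.7]
opening: -0.0002
grip_force: 0.0
time_s: 53.12
ee_pos: [0.5758, 0.1453, 0.2177]
tool_rot: [-3.142, -0.001, -0.004]
force: [0.0, 0.2, 0.8]
opening: -0.0001
grip_force: 0.0
side send 0.3166336186158286
side bend 0.9831906085252096
scene send 0.6005817136290454
scene bend 0.9965664755162686
[]
```

The supply comparison is probably disturbed by the arm's occlusion, so I'll move clear and compare again.

```bash
python3 -m jog '[[[-0.1,-0.9,0.5],0],[[-0.1,-0.9,0.5],0],[[-0.1,-0.9,0.5],0],[[-0.1,-0.9,0.5],0],[[-0.1,-0.9,0],0],[[-0.1,-0.9,0],0],[[0,-0.9,0],0],[[0,0,0],0]]'
python3 - <<'E'
from h import *
pd=camera_params("side");a=cv2.imread("pics/side0.png")[:,:,::-1].astype(float);b=snapshot("side").astype(float)
ps=camera_params("scene");c=cv2.imread("pics/scene0.png")[:,:,::-1].astype(float);d=snapshot("scene").astype(float)
for n,q,X,Y in(("side",pd,a,b),("scene",ps,c,d)):
  for m,P in(("send",[.645,.233,.092]),("bend",[.416,.3175,.092])):
    u,v=proj(q,P).round().astype(int);T=X[v-7:v+8,u-7:u+8].astype(np.float32).mean(2);S=Y[v-14:v+15,u-14:u+15].astype(np.float32).mean(2)
    r=cv2.minMaxLoc(cv2.matchTemplate(S,T,cv2.TM_CCOEFF_NORMED));print(n,m,round(r[1],3),"shift",np.array(r[3])-7)
print(observe()["ee_pos"])
E
```

```text
time_s: 54.28
ee_pos: [0.5511, -0.1101, 0.2971]
tool_rot: [3.14, 0.001, -0.008]
force: [0.4, 0.7, -0.4]
opening: -0.0001
grip_force: 0.0
side send 0.985 shift [ 2 -2]
side bend 0.975 shift [0 0]
scene send 0.815 shift [-3  0]
scene bend 0.996 shift [0 0]
[ 0.55148274 -0.10599858  0.29728293]
```

The supply end now sits about 8 mm further to the open side than at the start. It held still while the push rose from 15 to 31 N, so it is at its stop. The bleed is unchanged at its shut stop. Handing in.

```bash
python3 -c "
from rig import *
print(job_done())"
```

```text
the job is handed in; nothing more can be done
None
```

I handed the job in after about 54 s of the 208 s limit: all three label rolls are stacked on the spindle and the spent core is in the box. The bleed is shut and the supply open, each pressed to its stop in the order asked, and the jars were not moved.

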